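# Find the stamped parts crate and send it to dispatch

## Robot

A 6-joint arm with a two-finger parallel gripper is mounted at the origin on the work surface. World frame = base frame: x ahead of the robot, y to its left, z up, the work surface at z = 0. Lengths are in m, angles in rad, forces in N, time in s.
With the tool pointing down it reaches from about 0.425 to 0.95 m from the base axis. Payload 3.5 kg.
Tool frame: the origin (TCP) lies midway between the tips of the shut fingers; the grasp point (between the pads) lies 19 mm behind it (arm.grip_point_offset is the distance from the TCP to the grasp point, in m); z points along the fingers, y is the line along which they close (so a half turn about z gives the same grasp; the last joint's range is limited). The gripper opens to 85 mm and grips with 20 to 120 N. Pads are 22 mm wide; open, the fingers measure 114 mm over their backs; the gripper's body (76 mm by 85 mm) begins 54 mm behind the grasp point. The pads swing forward as they close: fully open they stand 13 mm farther back than shut.
Start: joints at [1.01, 0.286, 1.577, -0, 1.279, -0.15], TCP at [0.27, 0.619, 0.205] pointing down, gripper open.
Joint ranges: [-2.77, 2.77], [-0.9, 2.22], [0.21, 2.48], [-1.53, 4.67], [0.24, 2.81], [-2.84, 2.84]. Speed limits (rad/s): [2.79, 2.79, 3.14, 3.14, 3.14, 3.14].

## Interface

Orientations are given as a unit quaternion [x, y, z, w].
In Python, from rig import arm, read_camera, get_calibration gives the robot as it stands (arm), with the cameras as plain functions.
- The arm moves only by the tool nudge_tcp, called after ">>>" by a JSON object that holds its "op" and its "data". Schema: {"type":"object","properties":{"steps":{"type":"array","items":{"type":"object","properties":{"jaw":{"type":"number"},"d":{"type":"array","items":{"type":"number"},"minItems":3,"maxItems":3},"rot":{"type":"array","items":{"type":"number"},"minItems":3,"maxItems":3}},"additionalProperties":false,"required":["jaw"]},"minItems":1,"maxItems":12},"grip_n":{"type":"number"},"only":{"type":"string"},"quiet":{"type":"boolean"},"lines":{"type":"string"}},"required":["steps"],"additionalProperties":false}. steps is a list of rows, 1 to 12 of them, each an object with the fields jaw (the opening from 0.0 (shut) to 1.0 (fully open)), d (a list: dx, dy, dz in parts of the range, where 1.0 means 1 m), rot (a list: a rotation vector rx, ry, rz in fractions of the full range, 1 being 2 pi rad); a field left out counts as zero (the opening has to be given); each row is the pose to reach, as a shift and turn from the pose commanded when the call began, along the tool's axes at that moment; what a row does not reach only later rows make up. A row lasts 1/8 s, in which the tool goes at most 0.0625 m and 0.188 rad, less where a joint would pass 70% of its speed; a pose out of reach is approached as far as the arm can. The fingers move at their own pace and stop on an object; grip_n is the grip in N (left out, the last holds). Time passes only in rows, so rows that do not move let the fingers close. The tool returns the time, the measured TCP pose, the force, the opening and the grip force at its end. only (a regular expression) keeps the lines of the reply that match it, lines (a string "A,B") keeps lines A to B, and quiet returns only ok. No shift or turn number may pass 1 either way. Input that does not fit is refused with a message, and nothing moves.
- arm.get_obs(): the state, without advancing time (a new reading comes with each control period).
- read_camera(name): name is "side" or "top" or "wrist"; returns the picture (420x560x3 uint8, red, green, blue); there is no depth.
- get_calibration(name): a dict with "fx", "fy", "cx", "cy" (pixels), "world_from_camera" (4x4, takes a point from camera to world coordinates); the wrist camera has in their place "hand_eye" (4x4, takes a point from camera to tool coordinates, whose origin is the TCP and whose axes are the flange's). Camera axes: x right, y up, looking along -z (the intrinsics and any distortion apply to the point x, -y, -z); pixel columns grow to the right and rows downward; lengths in m; the calibration is good to about 2 mm. The wrist camera is an equidistant fisheye: a pixel r from the principal point sees the ray r / f radians off the axis. A picture is of the moment at which its call begins: read the wrist's pose just before it. get_calibration takes no time and is no camera call.
- arm.job_done(): hands the job in; it is judged then, once.
The state is a dict: "clock": time; "qpos": joint angles; "dq": joint speeds; "joint_efforts": joint torques, N m; "position": TCP position; "eef_rot": TCP orientation; "ft_force": force on the tool from outside, world axes, zero at the start; "moment": the same for the moment, N m; "width": opening from 0.0 (shut) to 1.0 (fully open); "finger_force": force on a finger pad.
Only numpy, scipy, OpenCV 4.12 (cv2) and the standard library are available. Lean on these libraries where they do the work, as an engineer would, in place of code of your own. Each camera call takes 0.05 s, during which the arm holds its last target. There are 200 camera calls.

## Task

Two identical blue parts crates stand upright along the far edge of the grey board, and one of them has a white stamp on its underside. With the fingertips, tip each crate over towards the robot on to its side, so that its underside faces away from the robot and can be read; then push the stamped crate, still lying like that, sideways into the dispatch lane until it is wholly between the two yellow tape lines and roughly straight. Only tip and push, never lift or carry; leave the unstamped crate lying outside the lane and do not disturb the other things on the bench.

Things in the scene. Friction and masses are not known exactly. Their poses are not given: they have to be found in the camera images.
- crate_stamped: Open-topped blue crate, 100 mm (x) by 120 (y), 120 tall, walls and floor 4, empty, 0.25 to 0.5 kg, loose. Origin: centre of the underside, z to its mouth. Starts upright just beyond the board, -x wall facing the board, 5 to 35 mm off its edge, up to 0.13 rad askew, left or right of the lane. Lying on its -x wall its z points to the robot. Has a white stamp underneath: ring, 76 across, round a dot.
- crate_plain: Open-topped blue crate, 100 mm (x) by 120 (y), 120 tall, walls and floor 4, empty, 0.25 to 0.5 kg, loose. Origin: centre of the underside, z to its mouth. Starts upright just beyond the board, -x wall facing the board, 5 to 35 mm off its edge, up to 0.13 rad askew, left or right of the lane. Lying on its -x wall its z points to the robot. No stamp underneath.
- board: Grey board fixed on the robot's side of the crates, 200 mm (x) by 860 (y), 5 thick. Origin: underside's centre; x points to the crates, y to the robot's left. A crate pushed to the robot 100 mm up its far wall stops at the board's far edge (x = +100) and tips; follow in a rising arc (a level push jams), lower edge creeping back 5 x tan(tilt). It overbalances near 0.85 rad on to the board.
- dispatch_lane: Strip between two flush yellow tape lines, 190 mm clear between them, that run away from the robot over board and bench, square to the board's far edge. Origin: on the bench on the lane's centre line, 150 mm beyond that edge; x along the lane away from the robot, y to the robot's left; lines 22 mm wide, from x = -340 to +190. One crate starts left of the lane, one right.
- tape_roll: Bystander: roll of packing tape lying flat, 100 mm across, 48 mm high, loose. Origin: centre of its underside.
- carton: Bystander: small cardboard carton, 80 by 110 mm, 55 mm high, loose. Origin: centre of its underside.
- screwdriver: Bystander: screwdriver lying on the bench to the left of the work, loose, about 200 mm long along its x, under 35 mm high. Origin: under its middle.

How it is judged:
On the way, in this order (a step that is already met when the one before it is completed fails the run):
1. both crates lie on their sides, undersides facing away from the robot, the stamped one not yet in the lane (angle between crate_stamped's own z axis and vertical between 1.4 and 1.75 rad and z of dispatch_lane in the frame of crate_stamped below 0 m and height (world z) of each of crate_stamped, crate_plain below 0.07 m and angle between crate_plain's own z axis and vertical between 1.4 and 1.75 rad and z of dispatch_lane in the frame of crate_plain below 0 m and (y of crate_stamped in the frame of dispatch_lane above 0.1 m or y of crate_stamped in the frame of dispatch_lane below -0.1 m)), for 0.2 s.
2. the stamped crate lies in the lane (angle between crate_stamped's own z axis and vertical between 1.4 and 1.75 rad and z of dispatch_lane in the frame of crate_stamped below 0 m and height (world z) of crate_stamped below 0.07 m and y of crate_stamped in the frame of dispatch_lane between -0.04 and 0.04 m and x of crate_stamped in the frame of dispatch_lane between -0.25 and -0.05 m and angle between the z axis of crate_stamped and the x axis of dispatch_lane, either way round below 0.35 rad), for 0.2 s.
At the end, for the whole second after the job is handed in: Both crates lie on their sides (within 0.17 rad), undersides away from the robot, at rest. The stamped underside's middle is within 40 mm of the lane's centre line and within the lines' length, the crate within 0.35 rad of straight; the plain one is at least 130 mm from the centre line (all of step 2 and angle between crate_plain's own z axis and vertical between 1.4 and 1.75 rad and z of dispatch_lane in the frame of crate_plain below 0 m and height (world z) of crate_plain below 0.07 m and (y of crate_plain in the frame of dispatch_lane above 0.13 m or y of crate_plain in the frame of dispatch_lane below -0.13 m) and linear speed of each of crate_stamped, crate_plain below 0.02 m/s); the robot touches nothing.
It fails at once if a crate is lifted or carried (((height (world z) of crate_stamped above 0.015 m and angle between crate_stamped's own z axis and vertical below 0.1 rad) or (height (world z) of crate_stamped above 0.035 m and angle between crate_stamped's own z axis and vertical below 0.3 rad) or (height (world z) of crate_stamped above 0.075 m and angle between crate_stamped's own z axis and vertical above 1.4 rad) or height (world z) of crate_stamped above 0.09 m) or ((height (world z) of crate_plain above 0.015 m and angle between crate_plain's own z axis and vertical below 0.1 rad) or (height (world z) of crate_plain above 0.035 m and angle between crate_plain's own z axis and vertical below 0.3 rad) or (height (world z) of crate_plain above 0.075 m and angle between crate_plain's own z axis and vertical above 1.4 rad) or height (world z) of crate_plain above 0.09 m)).
It fails at once if a bystander is moved by more than 30 mm (distance of any of tape_roll, carton, screwdriver from where it was at the start of the episode above 0.03 m).
It also fails if it takes over 70 s, if anything falls off the work surface, if the arm or the gripper's body presses on something with over 40 N, if the wrist force passes 120 N, or if a joint passes its speed limit or range.

## Working session

There is one attempt and no reset: what is moved stays moved. The work goes in short steps, Python scripts to look and compute and a tool call to move; the robot and the scene stay as the last step left them, time stands still between calls to the robot, and variables do not carry over. Pictures are saved under pics/ and viewed, at most 10 in all, crops included, and the job is handed in when it is done.

```bash
ls; mkdir -p pics; python3 - <<'E'
from rig import arm, read_camera, get_calibration
import cv2,numpy as np
o=arm.get_obs();print({k:np.round(v,3) for k,v in o.items()})
for n in("side","top"):
    im=read_camera(n);cv2.imwrite(f"pics/{n}0.png",im[:,:,::-1])
    c=get_calibration(n);print(n,{k:np.round(v,4) for k,v in c.items()})
a=cv2.imread("pics/top0.png");
E
```

```text
pics
rig.py
{'clock': np.float64(0.0), 'qpos': array([ 1.01 ,  0.287,  1.578, -0.   ,  1.279, -0.15 ]), 'dq': array([ 0.   ,  0.001, -0.001, -0.001, -0.   ,  0.001]), 'joint_efforts': array([ 1.0000e-03, -4.0599e+01, -2.9262e+01, -0.0000e+00,  6.0000e-03,
       -0.0000e+00]), 'position': array([0.269, 0.618, 0.204]), 'eef_rot': array([ 0.204,  0.979, -0.001, -0.   ]), 'ft_force': array([-0.067,  0.528, -0.737]), 'moment': array([0.014, 0.022, 0.012]), 'finger_force': np.float64(0.0), 'width': np.float64(0.999)}
side {'fx': np.float64(471.1554), 'fy': np.float64(471.1554), 'cx': np.float64(284.9637), 'cy': np.float64(210.1838), 'world_from_camera': array([[ 0.7241,  0.4878, -0.4875, -0.0555],
       [-0.6894,  0.4946, -0.5292, -0.574 ],
       [-0.017 ,  0.7193,  0.6945,  0.9876],
       [ 0.    ,  0.    ,  0.    ,  1.    ]])}
top {'fx': np.float64(422.5104), 'fy': np.float64(422.5104), 'cx': np.float64(281.1), 'cy': np.float64(213.8446), 'world_from_camera': array([[ 0.0239,  0.9988, -0.0433,  0.5197],
       [-0.9997,  0.0243,  0.0072,  0.1254],
       [ 0.0082,  0.0432,  0.999 ,  1.0074],
       [ 0.    ,  0.    ,  0.    ,  1.    ]])}
```

View pics/top0.png

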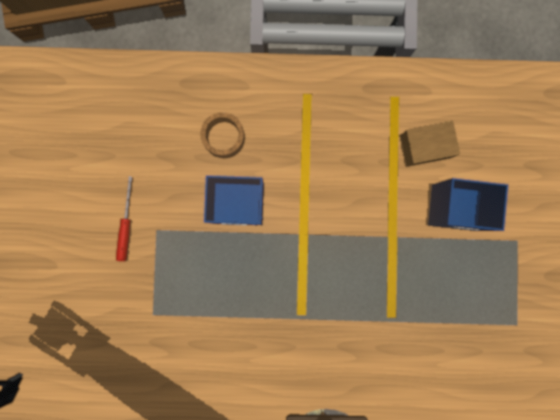

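View pics/side0.png

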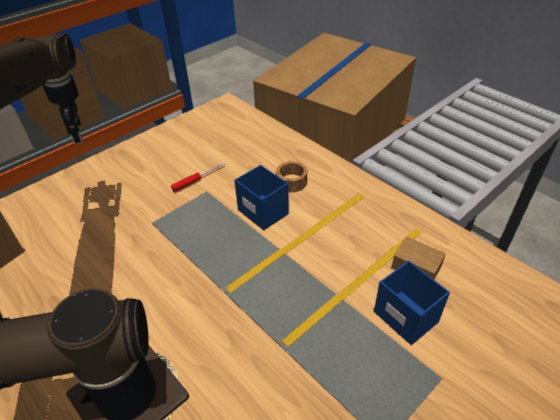

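Top view: left crate at about (234,200), right crate at (467,205), tape lines at columns 303 and 393, and the board's far edge near row 235. The tape roll (222,135) stands behind the left crate and the carton (430,143) behind the right one. Next I measure these.

```bash
cat > h.py <<'E'
import cv2,numpy as np
from rig import arm, read_camera, get_calibration
def ray(n,px,z):
    c=get_calibration(n);T=np.array(c["world_from_camera"]);px=np.atleast_2d(px).astype(float)
    d=np.c_[(px[:,0]-c["cx"])/c["fx"],-(px[:,1]-c["cy"])/c["fy"],-np.ones(len(px))]@T[:3,:3].T
    return T[:3,3]+d*((z-T[2,3])/d[:,2])[:,None]
def masks(im):
    hsv=cv2.cvtColor(im,cv2.COLOR_RGB2HSV);I=cv2.inRange
    return dict(blue=I(hsv,(100,120,20),(125,255,255)),yellow=I(hsv,(20,140,90),(32,255,255)),
      grey=I(hsv,(0,0,40),(179,70,130)),red=I(hsv,(0,180,80),(5,255,255)))
def blobs(m,amin):
    cs,_=cv2.findContours(m,cv2.RETR_EXTERNAL,cv2.CHAIN_APPROX_NONE)
    return sorted([c for c in cs if cv2.contourArea(c)>amin],key=lambda c:c[:,0,0].mean())
E
python3 - <<'E'
from h import *
np.set_printoptions(precision=4,suppress=True)
im=cv2.imread("pics/top0.png")[:,:,::-1].copy();m=masks(im)
for c in blobs(m["yellow"],300):
    r=cv2.boxPoints(cv2.minAreaRect(c));print("yellow",r.tolist(),"\n",ray("top",r,0.003))
for c in blobs(m["blue"],300):
    h=cv2.convexHull(c);p=cv2.approxPolyDP(h,4,True)[:,0];print("blue",p.tolist(),"\n z.12",ray("top",p,.12)[:,:2].tolist())
    print("  z0",ray("top",p,0)[:,:2].tolist())
g=cv2.morphologyEx(m["grey"],cv2.MORPH_OPEN,np.ones((5,5)))
for c in blobs(g,3000):
    r=cv2.boundingRect(c); 
    if r[1]>180 and r[1]<300 : q=cv2.boxPoints(cv2.minAreaRect(c));print("grey",q.tolist(),"\n",ray("top",q,.005))
E
```

```text
yellow [[296.33380126953125, 313.98223876953125], [302.20556640625, 93.79214477539062], [311.73211669921875, 94.04617309570312], [305.8603515625, 314.23626708984375]] 
 [[0.3281 0.0766 0.003 ]
 [0.854  0.0743 0.003 ]
 [0.854  0.0513 0.003 ]
 [0.328  0.0542 0.003 ]]
yellow [[386.1292419433594, 316.9798889160156], [388.5062561035156, 95.91943359375], [398.5158386230469, 96.02706909179688], [396.1388244628906, 317.0875244140625]] 
 [[ 0.3258 -0.1354  0.003 ]
 [ 0.8544 -0.1342  0.003 ]
 [ 0.8548 -0.1584  0.003 ]
 [ 0.3261 -0.1591  0.003 ]]
blue [[259, 187], [259, 222], [214, 221], [218, 185]] 
 z.12 [[0.6136569771099506, 0.16692491968289502], [0.5399231729877283, 0.16499245188632286], [0.5397425402734779, 0.25939428361450473], [0.6157405408266042, 0.2533182935348811]]
  z0 [[0.6263651307780923, 0.17254282967860413], [0.5426604632081676, 0.17034903842603935], [0.5424554039212017, 0.27751662643901054], [0.6287304503264254, 0.2706189933136396]]
blue [[452, 180], [477, 190], [500, 228], [449, 224]] 
 z.12 [[0.6386596324633931, -0.24091607225789588], [0.6187323445135875, -0.2941034325370713],
[... 392 characters left out ...]
38], [295.16644287109375, 317.84234619140625]] 
 [[0.3209 0.4119 0.005 ]
 [0.5167 0.4138 0.005 ]
 [0.5157 0.0783 0.005 ]
 [0.3194 0.0793 0.005 ]]
grey [[306.42108154296875, 318.1036682128906], [308.94403076171875, 234.84678649902344], [387.50823974609375, 237.22750854492188], [384.98529052734375, 320.484375]] 
 [[ 0.3194  0.0528  0.005 ]
 [ 0.515   0.051   0.005 ]
 [ 0.5138 -0.1357  0.005 ]
 [ 0.3179 -0.1323  0.005 ]]
grey [[396.0841979980469, 320.8422546386719], [398.3044738769531, 237.58145141601562], [518.1925048828125, 240.77847290039062], [515.9722900390625, 324.0392761230469]] 
 [[ 0.3177 -0.1585  0.005 ]
 [ 0.5135 -0.1614  0.005 ]
 [ 0.5128 -0.4473  0.005 ]
 [ 0.3165 -0.442   0.005 ]]
```

```bash
python3 - <<'E'
import cv2
a=cv2.imread("pics/top0.png")[90:250,190:520];cv2.imwrite("pics/crop0.png",cv2.resize(a,None,fx=2.4,fy=2.4,interpolation=cv2.INTER_CUBIC))
E
```

```text
(no output)
```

View pics/crop0.png

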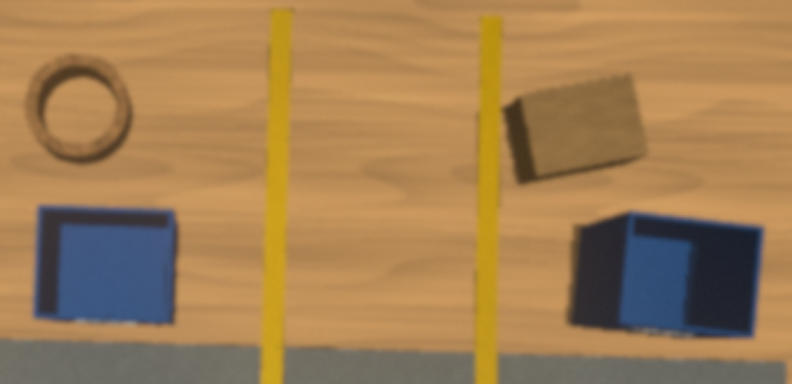

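The crop shows the crate rims clearly. The left crate's far corners are (38,207) and (176,211); the right crate's are (631,212) and (763,227), with its near-right corner at (754,337). I turn these into world points at z = 0.12, and the bystanders at their own heights.

```bash
python3 - <<'E'
from h import *
np.set_printoptions(precision=4,suppress=True)
f=lambda p:np.array(p)/2.4+[190,90]
for n,p in dict(L=[(38,207),(176,211),(175,322),(34,318)],R=[(631,212),(763,227),(754,337),(620,330)]).items():
    w=ray("top",f(p),.12)[:,:2];d=w[0]-w[1]
    print(n,w.tolist(),"len",np.linalg.norm(d),"yaw",np.arctan2(-d[0],d[1]),"depth",np.linalg.norm(w[1]-w[2]))
print("tape",ray("top",f([(27,108),(131,108),(78,54),(78,162)]),.04))
print("carton",ray("top",f([(522,98),(630,73),(648,153),(535,182)]),.055))
print("screw",[ray("top",p,.015) for p in [(130,178),(122,260)]])
E
```

```text
L [[0.6336065220884156, 0.27948123841754546], [0.6331076195454882, 0.15829475276491956], [0.5355740840315183, 0.15665644733871006], [0.5360997402165995, 0.27988883268735676]] len 0.1211875125934246 yaw -0.00411679340128338 depth 0.09754729414250495
R [[0.6422527878192815, -0.24283989462590863], [0.6318738610829532, -0.35977367691021434], [0.53465611532094, -0.3519015907407016], [0.537964302917051, -0.23381571801445614]] len 0.11739349027740627 yaw -0.08852701953666499 depth 0.09753594123043903
tape [[0.7392 0.307  0.04  ]
 [0.7418 0.2071 0.04  ]
 [0.7929 0.2596 0.04  ]
 [0.6882 0.2564 0.04  ]]
carton [[ 0.7575 -0.1652  0.055 ]
 [ 0.7842 -0.268   0.055 ]
 [ 0.7079 -0.2856  0.055 ]
 [ 0.6775 -0.1784  0.055 ]]
screw [array([[0.6385, 0.4757, 0.015 ]]), array([[0.446 , 0.4867, 0.015 ]])]
```

```bash
cat >> h.py <<'E'
from scipy.spatial.transform import Rotation as Rn
def go(*ts,yaw=None):
    "print tool-axis shift (and z-turn) from the present pose to world points"
    o=arm.get_obs();R=Rn.from_quat(o["eef_rot"]).as_matrix();np.set_printoptions(precision=4,suppress=True)
    print("t",round(float(o["clock"]),2),"pos",o["position"],"tool x",R[:,0],"q",o["qpos"],"F",o["ft_force"])
    for t in ts: print(t,"->",R.T@(np.array(t)-o["position"]))
    if yaw is not None: print("rz",-(yaw-np.arctan2(R[1,0],R[0,0])))
E
python3 -c "
from h import *
go((.672,.219,.204),(.672,.219,.087),yaw=np.pi)"
```

```text
t 0.1 pos [0.2692 0.6183 0.2039] tool x [-0.9168  0.3994  0.0003] q [ 1.01    0.2871  1.5781  0.      1.2786 -0.15  ] F [ 0.4221  0.3881 -0.0423]
(0.672, 0.219, 0.204) -> [-0.5288 -0.2052  0.0001]
(0.672, 0.219, 0.087) -> [-0.5288 -0.2049  0.1171]
rz -0.41084318396973263
```

The rows are not in the units I measure in: turns go in shares of 2 pi rad. I convert before sending: -0.411 rad / 6.2832 = -0.0654.

>>> {"op": "nudge_tcp", "data": {"steps": [{"jaw": 1,"d": [-0.529,-0.205,0],"rot": [0,0,-0.0654]},{"jaw": 1,"d": [-0.529,-0.205,0],"rot": [0,0,-0.0654]},{"jaw": 1,"d": [-0.529,-0.205,0],"rot": [0,0,-0.0654]},{"jaw": 1,"d": [-0.529,-0.205,0],"rot": [0,0,-0.0654]},{"jaw": 1,"d": [-0.529,-0.205,0],"rot": [0,0,-0.0654]},{"jaw": 1,"d": [-0.529,-0.205,0],"rot": [0,0,-0.0654]},{"jaw": 1,"d": [-0.529,-0.205,0],"rot": [0,0,-0.0654]},{"jaw": 1,"d": [-0.529,-0.205,0],"rot": [0,0,-0.0654]},{"jaw": 1,"d": [-0.529,-0.205,0],"rot": [0,0,-0.0654]},{"jaw": 1,"d": [-0.529,-0.205,0],"rot": [0,0,-0.0654]},{"jaw": 1,"d": [-0.529,-0.205,0],"rot": [0,0,-0.0654]},{"jaw": 1,"d": [-0.529,-0.205,0],"rot": [0,0,-0.0654]}]}}

```text
clock: 1.6
position: [0.6715, 0.221, 0.2048]
eef_rot: [-0.001, 1.0, 0.0, -0.0]
ft_force: [-0.4, 0.1, 0.0]
width: 0.996
finger_force: 0.0
```

```bash
python3 -c "
from h import *
go((.672,.219,.087),(.646,.219,.087),yaw=np.pi)"
```

```text
t 1.6 pos [0.6715 0.221  0.2048] tool x [-1.     -0.0019  0.001 ] q [ 0.1746  0.3562  1.4893  0.0004  1.297  -1.3981] F [-0.427   0.0729  0.0088]
(0.672, 0.219, 0.087) -> [-0.0006 -0.0021  0.1178]
(0.646, 0.219, 0.087) -> [ 0.0254 -0.002   0.1179]
rz -6.281319991180029
```

>>> {"op": "nudge_tcp", "data": {"steps": [{"jaw": 1,"d": [0,-0.002,0.06]},{"jaw": 1,"d": [0,-0.002,0.118]},{"jaw": 1,"d": [0,-0.002,0.118]},{"jaw": 1,"d": [0.014,-0.002,0.118]},{"jaw": 1,"d": [0.02,-0.002,0.118]},{"jaw": 1,"d": [0.026,-0.002,0.118]},{"jaw": 1,"d": [0.032,-0.002,0.118]},{"jaw": 1,"d": [0.038,-0.002,0.118]},{"jaw": 1,"d": [0.042,-0.002,0.118]},{"jaw": 1,"d": [0.042,-0.002,0.118]}]}}

```text
clock: 2.85
position: [0.6303, 0.2176, 0.087]
eef_rot: [-0.0, 1.0, -0.0, -0.0]
ft_force: [0.1, -0.0, -0.7]
width: 0.998
finger_force: 0.0
```

```bash
python3 - <<'E'
from h import *
im=read_camera("top");cv2.imwrite("pics/t1.png",im[90:260,170:330,::-1].repeat(4,0).repeat(4,1)[:600])
go()
E
```

```text
t 2.9 pos [0.6306 0.2176 0.087 ] tool x [-1.     -0.0002  0.0001] q [ 0.1804  0.3812  1.6824 -0.      1.0781 -1.3905] F [-0.5453  0.3301 -0.0811]
```

View pics/t1.png

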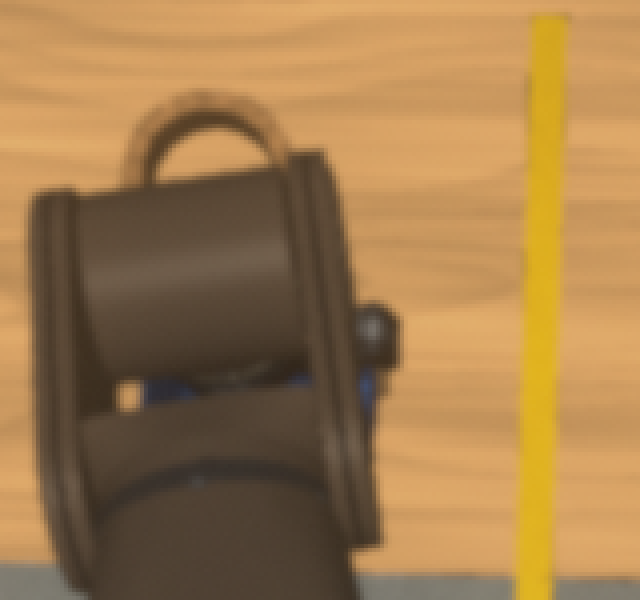

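>>> {"op": "nudge_tcp", "data": {"steps": [{"jaw": 1,"d": [0.006,0,0]},{"jaw": 1,"d": [0.014,0,-0.009]},{"jaw": 1,"d": [0.025,0,-0.018]},{"jaw": 1,"d": [0.037,0,-0.025]},{"jaw": 1,"d": [0.049,0,-0.031]},{"jaw": 1,"d": [0.062,0,-0.036]},{"jaw": 1,"d": [0.075,0,-0.039]},{"jaw": 1,"d": [0.088,0,-0.041]},{"jaw": 1,"d": [0.101,0,-0.041]},{"jaw": 1,"d": [0.114,0,-0.042]},{"jaw": 1,"d": [0.12,0,-0.045]},{"jaw": 1,"d": [0.12,0,-0.06]}]}}

```text
clock: 4.4
position: [0.5095, 0.2175, 0.1467]
eef_rot: [-0.0, 1.0, -0.0, -0.001]
ft_force: [-0.1, 0.1, 0.9]
width: 1.001
finger_force: 0.0
```

```bash
python3 - <<'E'
from h import *
im=read_camera("side");cv2.imwrite("pics/s1.png",im[100:350,130:470,::-1].repeat(2,0).repeat(2,1))
go((.67,.219,.30),(.67,-.301,.26),(.664,-.301,.087))
E
```

```text
t 4.45 pos [0.512  0.2179 0.1503] tool x [-1.     -0.0003 -0.0037] q [ 0.2202  0.0764  1.9222 -0.0001  1.1392 -1.351 ] F [1.4238 0.2946 1.9813]
(0.67, 0.219, 0.3) -> [-0.1586  0.0011 -0.1492]
(0.67, -0.301, 0.26) -> [-0.1583 -0.5189 -0.1096]
(0.664, -0.301, 0.087) -> [-0.1516 -0.519   0.0634]
```

View pics/s1.png

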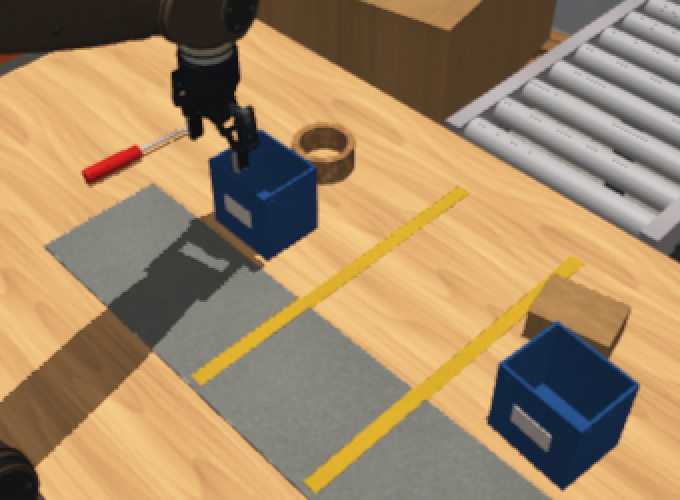

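The left crate is still upright. It shows at about (265,195) in the crop, with bare bench between it and the board, so the fingers went over its rim. I lift clear and measure it again.

>>> {"op": "nudge_tcp", "data": {"steps": [{"jaw": 1,"d": [0,0,-0.06]},{"jaw": 1,"d": [0,0,-0.1]},{"jaw": 1,"d": [-0.02,-0.06,-0.1]},{"jaw": 1,"d": [-0.04,-0.12,-0.1]},{"jaw": 1,"d": [-0.06,-0.18,-0.1]},{"jaw": 1,"d": [-0.08,-0.24,-0.1]},{"jaw": 1,"d": [-0.08,-0.26,-0.1]}]}}

```text
clock: 5.32
position: [0.5922, -0.0462, 0.2481]
eef_rot: [0.002, 1.0, -0.001, 0.001]
ft_force: [-0.4, 0.0, -0.7]
width: 1.002
finger_force: 0.0
```

```bash
python3 - <<'E'
from h import *
for n in("top","side"):
    im=read_camera(n);cv2.imwrite(f"pics/{n}2.png",im[:,:,::-1])
a=cv2.imread("pics/top2.png")[150:250,190:290];b=cv2.imread("pics/side2.png")[150:250,220:320]
cv2.imwrite("pics/pair2.png",np.hstack([cv2.resize(i,(400,400),interpolation=cv2.INTER_CUBIC) for i in (a,b)]))
go()
E
```

```text
t 5.42 pos [ 0.5916 -0.0453  0.2479] tool x [-1.      0.004  -0.0013] q [-0.2472  0.0764  1.739  -0.0005  1.3248 -1.8138] F [-0.0632 -0.0321  0.1812]
```

View pics/pair2.png

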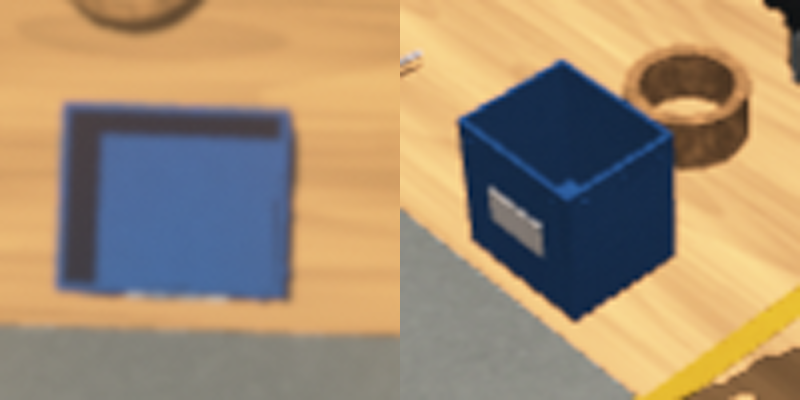

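The crate was pushed to the edge and tipped: in the t1 picture its rim had moved about 18 mm. My arc stopped at about 0.86 rad and then the finger lifted, so the crate fell back to where it began. I repeat it with the arc carried on to about 1.15 rad.

>>> {"op": "nudge_tcp", "data": {"steps": [{"jaw": 1,"d": [-0.02,0.06,0]},{"jaw": 1,"d": [-0.04,0.12,0]},{"jaw": 1,"d": [-0.06,0.18,0]},{"jaw": 1,"d": [-0.08,0.24,0]},{"jaw": 1,"d": [-0.08,0.264,0]},{"jaw": 1,"d": [-0.08,0.264,0]}]}}

```text
clock: 6.18
position: [0.6701, 0.2253, 0.2473]
eef_rot: [-0.002, 1.0, 0.0, 0.0]
ft_force: [0.8, 0.1, -0.6]
width: 1.001
finger_force: 0.0
```

```bash
python3 -c "
from h import *
go((.672,.219,.087),(.630,.219,.087),yaw=np.pi)"
```

```text
t 6.17 pos [0.6701 0.2253 0.2473] tool x [-1.     -0.0049 -0.0003] q [ 0.181   0.3292  1.4465  0.0005  1.3655 -1.3948] F [ 0.781   0.1276 -0.5682]
(0.672, 0.219, 0.087) -> [-0.0019 -0.0064  0.1603]
(0.63, 0.219, 0.087) -> [ 0.0401 -0.0062  0.1603]
rz -6.278296399447392
```

>>> {"op": "nudge_tcp", "data": {"steps": [{"jaw": 1,"d": [0,0,0.06]},{"jaw": 1,"d": [0,0,0.12]},{"jaw": 1,"d": [0,0,0.161]},{"jaw": 1,"d": [0,0,0.161]},{"jaw": 1,"d": [0.014,0,0.161]},{"jaw": 1,"d": [0.02,0,0.161]},{"jaw": 1,"d": [0.026,0,0.161]},{"jaw": 1,"d": [0.032,0,0.161]},{"jaw": 1,"d": [0.038,0,0.161]},{"jaw": 1,"d": [0.041,0,0.161]},{"jaw": 1,"d": [0.044,0,0.161]}]}}

```text
clock: 7.55
position: [0.6265, 0.2216, 0.086]
eef_rot: [-0.0, 1.0, -0.0, -0.0]
ft_force: [-0.8, -1.0, -0.1]
width: 0.999
finger_force: 0.0
```

>>> {"op": "nudge_tcp", "data": {"steps": [{"jaw": 1,"d": [0.01,0,-0.009]},{"jaw": 1,"d": [0.021,0,-0.018]},{"jaw": 1,"d": [0.033,0,-0.025]},{"jaw": 1,"d": [0.045,0,-0.031]},{"jaw": 1,"d": [0.058,0,-0.036]},{"jaw": 1,"d": [0.071,0,-0.039]},{"jaw": 1,"d": [0.084,0,-0.041]},{"jaw": 1,"d": [0.097,0,-0.041]},{"jaw": 1,"d": [0.11,0,-0.04]},{"jaw": 1,"d": [0.122,0,-0.038]},{"jaw": 1,"d": [0.134,0,-0.035]},{"jaw": 1,"d": [0.14,0,-0.033]}]}}

```text
clock: 9.05
position: [0.4856, 0.2216, 0.1187]
eef_rot: [-0.0, 1.0, -0.0, -0.0]
ft_force: [0.8, -0.4, -0.7]
width: 1.004
finger_force: 0.0
```

```bash
python3 - <<'E'
from h import *
im=read_camera("side");cv2.imwrite("pics/s2.png",im[100:350,130:470,::-1].repeat(2,0).repeat(2,1))
go()
E
```

```text
t 9.1 pos [0.4851 0.2216 0.1184] tool x [-1.     -0.0005  0.0016] q [ 0.2381  0.0659  1.9966  0.0001  1.0807 -1.3333] F [-0.8385  0.4273 -0.679 ]
```

View pics/s2.png

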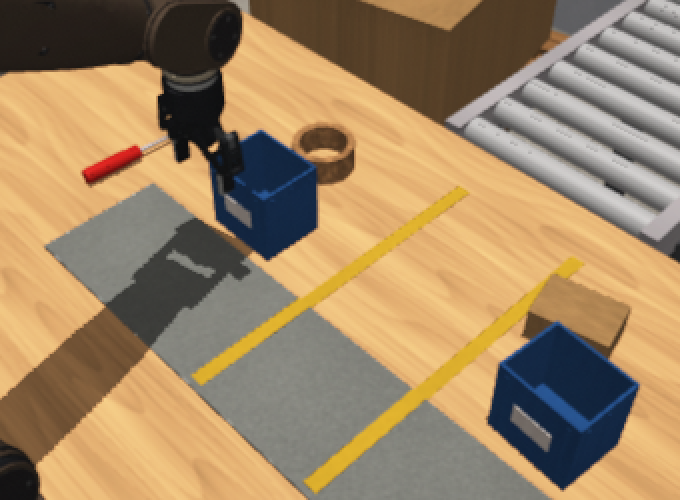

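```bash
python3 - <<'E'
from h import *
def proj(n,P):
    c=get_calibration(n);T=np.linalg.inv(c["world_from_camera"]);p=T[:3,:3]@P+T[:3,3]
    return c["cx"]-c["fx"]*p[0]/p[2],c["cy"]+c["fy"]*p[1]/p[2]
for dy in(-.057,-.043,.043,.057): print(dy,[np.round(proj("side",np.array([.485,.2216+dy,z])),1) for z in(.119,.131,.145)])
s=lambda u,v:(220+(u-400)/4,150+v/4)
print("side rim nearL,farL,farR,nearR",ray("side",[s(460,120),s(562,62),s(672,135),s(568,200)],.12)[:,:2])
print("base nearR",ray("side",[s(576,320)],0),"nearL",ray("side",[s(474,242)],0),"farR",ray("side",[s(672,253)],0))
E
```

```text
-0.057 [array([246.3, 208.6]), array([246. , 205.4]), array([245.6, 201.5])]
-0.043 [array([243. , 206.1]), array([242.6, 202.8]), array([242.2, 198.9])]
0.043 [array([223.1, 190.9]), array([222.7, 187.7]), array([222.1, 183.8])]
0.057 [array([220. , 188.5]), array([219.5, 185.3]), array([219. , 181.5])]
side rim nearL,farL,farR,nearR [[0.53756714 0.27668282]
 [0.6328854  0.27489396]
 [0.63351541 0.15867779]
 [0.53660935 0.15973785]]
base nearR [[0.53761992 0.16135345 0.        ]] nearL [[0.5368075  0.27622646 0.        ]] farR [[0.63516235 0.16256853 0.        ]]
```

```bash
python3 - <<'E'
from h import *
im=read_camera("side");cv2.imwrite("pics/s3.png",cv2.resize(im[130:230,190:310,::-1],None,fx=5,fy=5,interpolation=cv2.INTER_CUBIC))
E
```

```text
(no output)
```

View pics/s3.png

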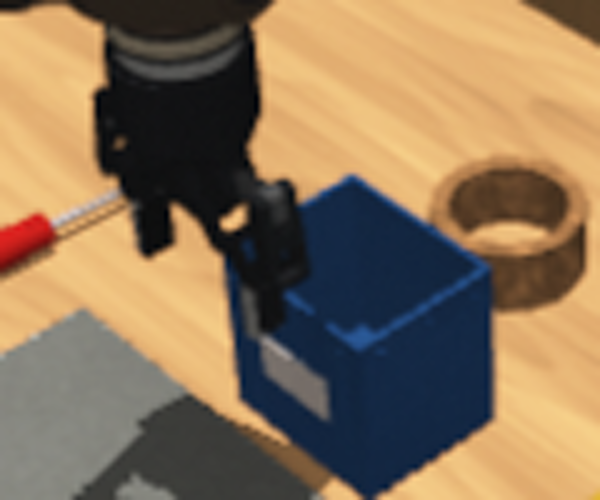

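Held against the projection of TCP z + 13 mm, the open fingertips in this picture, (267,330) and (155,250), are about 25 mm higher than I assumed. They sit about 38 mm above the TCP height, so both sweeps passed over the rim. I redo it with the TCP at z = 0.06.

>>> {"op": "nudge_tcp", "data": {"steps": [{"jaw": 1,"d": [0,0,-0.06]},{"jaw": 1,"d": [0,0,-0.09]},{"jaw": 1,"d": [-0.06,-0.003,-0.09]},{"jaw": 1,"d": [-0.12,-0.003,-0.09]},{"jaw": 1,"d": [-0.18,-0.003,-0.09]},{"jaw": 1,"d": [-0.187,-0.003,-0.09]},{"jaw": 1,"d": [-0.187,-0.003,-0.04]},{"jaw": 1,"d": [-0.187,-0.003,0.02]},{"jaw": 1,"d": [-0.187,-0.003,0.058]},{"jaw": 1,"d": [-0.187,-0.003,0.058]}]}}

```text
clock: 10.4
position: [0.6699, 0.2182, 0.0566]
eef_rot: [-0.0, 1.0, -0.001, -0.005]
ft_force: [0.0, 0.2, 0.7]
width: 1.004
finger_force: 0.0
```

>>> {"op": "nudge_tcp", "data": {"steps": [{"jaw": 1,"d": [0.014,0,0]},{"jaw": 1,"d": [0.02,0,0]},{"jaw": 1,"d": [0.026,0,0]},{"jaw": 1,"d": [0.032,0,0]},{"jaw": 1,"d": [0.038,0,0]},{"jaw": 1,"d": [0.042,0,0]},{"jaw": 1,"d": [0.046,0,0]}]}}

```text
clock: 11.28
position: [0.6283, 0.2186, 0.0617]
eef_rot: [0.0, 1.0, 0.0, 0.001]
ft_force: [5.4, -0.2, 2.6]
width: 0.997
finger_force: 2.7
```

```bash
python3 -c "
from h import *
go()"
```

```text
t 11.28 pos [0.6283 0.2186 0.0617] tool x [-1.      0.0001 -0.002 ] q [ 0.1826  0.4065  1.7    -0.0001  1.0331 -1.388 ] F [ 5.3864 -0.2213  2.6234]
```

>>> {"op": "nudge_tcp", "data": {"steps": [{"jaw": 1,"d": [0.011,0,-0.009]},{"jaw": 1,"d": [0.022,0,-0.018]},{"jaw": 1,"d": [0.034,0,-0.025]},{"jaw": 1,"d": [0.046,0,-0.031]},{"jaw": 1,"d": [0.059,0,-0.036]},{"jaw": 1,"d": [0.072,0,-0.039]},{"jaw": 1,"d": [0.085,0,-0.041]},{"jaw": 1,"d": [0.098,0,-0.041]},{"jaw": 1,"d": [0.111,0,-0.04]},{"jaw": 1,"d": [0.122,0,-0.038]},{"jaw": 1,"d": [0.128,0,-0.037]},{"jaw": 1,"d": [0.128,0,-0.037]}]}}

```text
clock: 12.78
position: [0.4991, 0.2186, 0.0979]
eef_rot: [-0.0, 1.0, -0.0, -0.0]
ft_force: [0.2, -0.1, 0.2]
width: 0.999
finger_force: 0.0
```

>>> {"op": "nudge_tcp", "data": {"steps": [{"jaw": 1,"d": [0,0,-0.06]},{"jaw": 1,"d": [0,0,-0.12]},{"jaw": 1,"d": [-0.06,0,-0.15]},{"jaw": 1,"d": [-0.12,-0.03,-0.15]},{"jaw": 1,"d": [-0.16,-0.08,-0.15]},{"jaw": 1,"d": [-0.17,-0.14,-0.15]},{"jaw": 1,"d": [-0.17,-0.2,-0.15]},{"jaw": 1,"d": [-0.17,-0.26,-0.15]},{"jaw": 1,"d": [-0.17,-0.26,-0.15]}]}}

```text
clock: 13.9
position: [0.6699, -0.0463, 0.2478]
eef_rot: [0.003, 1.0, -0.0, -0.0]
ft_force: [-0.8, 1.2, -1.1]
width: 0.999
finger_force: 0.0
```

```bash
python3 - <<'E'
from h import *
for n in("top","side"):
    im=read_camera(n);cv2.imwrite(f"pics/{n}3.png",im[:,:,::-1])
    for c in blobs(masks(im)["blue"],400):
        h=cv2.convexHull(c);p=cv2.approxPolyDP(h,3,True)[:,0];print(n,p.tolist(),ray(n,p,.105)[:,:2].tolist())
go((.67,-.301,.204),yaw=np.pi-.089)
E
```

```text
top [[208, 231], [259, 232], [257, 284], [204, 281]] [[0.5184676891903427, 0.2737698497158837], [0.5189407849933328, 0.16510313630289536], [0.40865353378417485, 0.16645568554388598], [0.412395482912414, 0.27891037008916647]]
side [[235, 32], [212, 42], [82, 37], [75, 27], [159, 0], [232, 0]] [[1.1934351471032743, 1.0823050547676978], [1.0592771554516138, 1.0743258993550988], [0.6854485286234043, 1.530563623799908], [0.7128109610840536, 1.6557383303969146], [1.1679554729580806, 1.6602731361508205], [1.4257059735393398, 1.3907253622885754]]
side [[232, 187], [258, 206], [260, 231], [228, 252], [203, 230], [198, 206]] [[0.5221830025934657, 0.27348709584332775], [0.5230668454310792, 0.16205811831814243], [0.4648122029047915, 0.08775735958994546], [0.3607788958273545, 0.08963343840975202], [0.3615381348724639, 0.19432345015457964], [0.40607240464522126, 0.27752250312595783]]
side [[407, 261], [448, 292], [438, 320], [411, 343], [374, 310], [380, 282]] [[0.6520628409595163, -0.2361072584571639], [0.6432816570029412, -0.35505530042071565], [0.564025274045548, -0.3807658852580501], [0.47665606872762134, -0.37304475843599894], [0.48546234919956155, -0.2686401206876798], [0.5557128060904586, -0.23002808195826513]]
t 14.0 pos [ 0.6699 -0.0421  0.2479] tool x [-1.      0.0016  0.0001] q [-0.2139  0.2502  1.5424  0.0006  1.3492 -1.7832] F [-0.1806  0.0897 -0.3051]
(0.67, -0.301, 0.204) -> [-0.0005 -0.259   0.0438]
rz 0.0873589181515233
```

The left crate is down, lying at x 0.40–0.52, y 0.16–0.28. Next is the right one.

>>> {"op": "nudge_tcp", "data": {"steps": [{"jaw": 1,"d": [-0.005,-0.06,0]},{"jaw": 1,"d": [-0.005,-0.12,0]},{"jaw": 1,"d": [-0.005,-0.18,0]},{"jaw": 1,"d": [-0.005,-0.24,0]},{"jaw": 1,"d": [-0.005,-0.259,0]},{"jaw": 1,"d": [-0.005,-0.259,0.06]},{"jaw": 1,"d": [-0.005,-0.259,0.12]},{"jaw": 1,"d": [-0.005,-0.259,0.18]},{"jaw": 1,"d": [-0.005,-0.259,0.188]},{"jaw": 1,"d": [-0.005,-0.259,0.188]}]}}

```text
clock: 15.25
position: [0.676, -0.2993, 0.0614]
eef_rot: [-0.001, 1.0, -0.0, 0.001]
ft_force: [0.8, -0.2, 1.1]
width: 1.0
finger_force: 0.0
```

>>> {"op": "nudge_tcp", "data": {"steps": [{"jaw": 1,"d": [0.014,0,0]},{"jaw": 1,"d": [0.02,0,0]},{"jaw": 1,"d": [0.026,0,0]},{"jaw": 1,"d": [0.032,0,0]},{"jaw": 1,"d": [0.038,0,0]},{"jaw": 1,"d": [0.043,0,0]},{"jaw": 1,"d": [0.047,0,0]},{"jaw": 1,"d": [0.049,0,0]}]}}

```text
clock: 16.25
position: [0.6259, -0.3006, 0.0604]
eef_rot: [-0.0, 1.0, -0.0, 0.0]
ft_force: [4.4, -0.4, 2.5]
width: 0.998
finger_force: 2.0
```

```bash
python3 -c "
from h import *
go()"
```

```text
t 16.25 pos [ 0.6259 -0.3006  0.0604] tool x [-1.     -0.0001 -0.001 ] q [-0.5936  0.4654  1.6212  0.0001  1.0539 -2.1646] F [ 4.4425 -0.3667  2.4663]
```

>>> {"op": "nudge_tcp", "data": {"steps": [{"jaw": 1,"d": [0.011,0,-0.009]},{"jaw": 1,"d": [0.022,0,-0.018]},{"jaw": 1,"d": [0.034,0,-0.025]},{"jaw": 1,"d": [0.046,0,-0.031]},{"jaw": 1,"d": [0.059,0,-0.036]},{"jaw": 1,"d": [0.072,0,-0.039]},{"jaw": 1,"d": [0.085,0,-0.041]},{"jaw": 1,"d": [0.098,0,-0.041]},{"jaw": 1,"d": [0.111,0,-0.04]},{"jaw": 1,"d": [0.122,0,-0.038]},{"jaw": 1,"d": [0.128,0,-0.037]},{"jaw": 1,"d": [0.128,0,-0.037]}]}}

```text
clock: 17.75
position: [0.4973, -0.3003, 0.0968]
eef_rot: [0.0, 1.0, 0.0, -0.0]
ft_force: [-0.5, -0.1, -0.1]
width: 1.004
finger_force: 0.0
```

>>> {"op": "nudge_tcp", "data": {"steps": [{"jaw": 1,"d": [0,0,-0.06]},{"jaw": 1,"d": [0,0,-0.12]},{"jaw": 1,"d": [-0.06,0,-0.15]},{"jaw": 1,"d": [-0.12,0,-0.15]},{"jaw": 1,"d": [-0.18,0.03,-0.15]},{"jaw": 1,"d": [-0.2,0.06,-0.15]},{"jaw": 1,"d": [-0.21,0.1,-0.15]},{"jaw": 1,"d": [-0.21,0.14,-0.15]},{"jaw": 1,"d": [-0.21,0.18,-0.15]},{"jaw": 1,"d": [-0.21,0.22,-0.15]},{"jaw": 1,"d": [-0.21,0.26,-0.15]},{"jaw": 1,"d": [-0.21,0.26,-0.15]}]}}

```text
clock: 19.25
position: [0.7079, -0.0371, 0.2471]
eef_rot: [-0.002, 1.0, 0.0, 0.0]
ft_force: [0.6, 0.5, -0.8]
width: 1.001
finger_force: 0.0
```

```bash
python3 - <<'E'
from h import *
for n in("top","side"):
    im=read_camera(n);cv2.imwrite(f"pics/{n}4.png",im[:,:,::-1])
    for c in blobs(masks(im)["blue"],400):
        p=cv2.approxPolyDP(cv2.convexHull(c),3,True)[:,0]
        if p[:,1].min()>100: print(n,p.tolist(),ray(n,p,.105)[:,:2].tolist())
im=read_camera("wrist");cv2.imwrite("pics/w4.png",im[:,:,::-1])
print({k:np.round(v,3).tolist() for k,v in get_calibration("wrist").items()})
go()
E
```

```text
top [[208, 231], [259, 232], [257, 284], [204, 281]] [[0.5184676891903427, 0.2737698497158837], [0.5189407849933328, 0.16510313630289536], [0.40865353378417485, 0.16645568554388598], [0.412395482912414, 0.27891037008916647]]
top [[454, 237], [501, 239], [500, 290], [453, 289]] [[0.518242789895979, -0.2521887080212414], [0.5163738674297778, -0.3531796083668045], [0.40782644573491267, -0.35119117959911406], [0.4076475617003024, -0.2507414780799081]]
side [[232, 187], [258, 206], [260, 231], [228, 252], [203, 230], [198, 206]] [[0.5221830025934657, 0.27348709584332775], [0.5230668454310792, 0.16205811831814243], [0.4648122029047915, 0.08775735958994546], [0.3607788958273545, 0.08963343840975202], [0.3615381348724639, 0.19432345015457964], [0.40607240464522126, 0.27752250312595783]]
side [[374, 294], [417, 325], [410, 348], [378, 382], [337, 347], [340, 323]] [[0.5191736434767948, -0.24165117137469666], [0.521359010347975, -0.35657051770641], [0.46569491779317285, -0.37839758230995424], [0.36058163652000164, -0.37850365221981064], [0.3597140895667106, -0.27232749351511], [0.4071038143083789, -0.23850332148325792]]
{'fx': 325.192, 'fy': 325.192, 'cx': 276.573, 'cy': 206.472, 'hand_eye': [[-0.001, 0.961, 0.277, 0.07], [1.0, 0.001, 0.001, 0.0], [0.0, 0.277, -0.961, -0.168], [0.0, 0.0, 0.0, 1.0]]}
t 19.4 pos [ 0.7079 -0.041   0.2469] tool x [-1.     -0.0001  0.0001] q [-0.2004  0.3345  1.4405 -0.0005  1.3665 -1.7711] F [-0.5246 -1.1634 -0.3582]
```

View pics/w4.png

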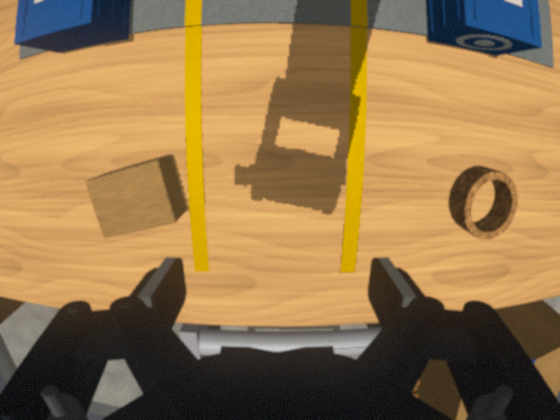

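The wrist view shows both undersides. The crate at picture right, next to the tape roll and so the one on the robot's left, has the ring and dot at (485,42). The other, at (75,30), is bare. I push the left crate towards -y, with the tool turned a quarter so that the fingers spread along x.

The rows are not in the units I measure in: turns go in shares of 2 pi rad. I convert before sending: 1.571 rad / 6.2832 = 0.25.

>>> {"op": "nudge_tcp", "data": {"steps": [{"jaw": 0.4,"d": [0.03,0.05,0],"rot": [0,0,0.0286]},{"jaw": 0.4,"d": [0.06,0.1,0],"rot": [0,0,0.0573]},{"jaw": 0.4,"d": [0.09,0.14,0],"rot": [0,0,0.0859]},{"jaw": 0.4,"d": [0.12,0.18,0],"rot": [0,0,0.1146]},{"jaw": 0.4,"d": [0.15,0.23,0],"rot": [0,0,0.1432]},{"jaw": 0.4,"d": [0.18,0.27,0],"rot": [0,0,0.1719]},{"jaw": 0.4,"d": [0.21,0.32,0],"rot": [0,0,0.2005]},{"jaw": 0.4,"d": [0.24,0.366,0],"rot": [0,0,0.2292]},{"jaw": 0.4,"d": [0.243,0.366,0],"rot": [0,0,0.25]},{"jaw": 0.4,"d": [0.243,0.366,0],"rot": [0,0,0.25]},{"jaw": 0.4,"d": [0.243,0.366,0],"rot": [0,0,0.25]}]}}

```text
clock: 20.78
position: [0.4655, 0.3246, 0.2471]
eef_rot: [0.707, 0.707, 0.0, 0.0]
ft_force: [0.5, -0.4, 0.3]
width: 0.397
finger_force: 0.0
```

```bash
python3 -c "
from h import *
go((.465,.325,.04),(.465,.03,.04),yaw=np.pi/2)"
```

```text
t 20.77 pos [0.4655 0.3246 0.2471] tool x [-0.      1.     -0.0001] q [ 0.4303  0.0193  1.7996 -0.0003  1.3225  0.4303] F [ 0.4627 -0.426   0.3109]
(0.465, 0.325, 0.04) -> [ 0.0004 -0.0006  0.2071]
(0.465, 0.03, 0.04) -> [-0.2946 -0.0006  0.2072]
rz 2.7251033771991118e-05
```

>>> {"op": "nudge_tcp", "data": {"steps": [{"jaw": 0.4,"d": [0,0,0.06]},{"jaw": 0.4,"d": [0,0,0.12]},{"jaw": 0.4,"d": [0,0,0.18]},{"jaw": 0.4,"d": [0,0,0.207]},{"jaw": 0.4,"d": [0,0,0.207]},{"jaw": 0.4,"d": [-0.02,0,0.207]},{"jaw": 0.4,"d": [-0.032,0,0.207]},{"jaw": 0.4,"d": [-0.044,0,0.207]},{"jaw": 0.4,"d": [-0.056,0,0.207]},{"jaw": 0.4,"d": [-0.068,0,0.207]},{"jaw": 0.4,"d": [-0.08,0,0.207]},{"jaw": 0.4,"d": [-0.09,0,0.207]}]}}

```text
clock: 22.28
position: [0.4645, 0.2349, 0.0401]
eef_rot: [0.707, 0.707, 0.0, -0.0]
ft_force: [0.1, 4.5, 2.7]
width: 0.401
finger_force: 2.0
```

```bash
cat > look.py <<'E'
from h import *
for n in("top","side"):
    im=read_camera(n)
    for c in blobs(masks(im)["blue"],200):
        p=cv2.approxPolyDP(cv2.convexHull(c),3,True)[:,0]
        if p[:,1].min()>100: print(n,p.tolist(),np.round(ray(n,p,.105)[:,:2],3).tolist())
go()
E
python3 look.py
```

```text
top [[242, 231], [285, 233], [284, 285], [253, 284]] [[0.52, 0.201], [0.518, 0.11], [0.408, 0.109], [0.408, 0.175]]
top [[449, 237], [501, 239], [500, 290], [447, 289]] [[0.518, -0.241], [0.516, -0.353], [0.408, -0.351], [0.407, -0.238]]
side [[245, 197], [272, 217], [273, 242], [242, 264], [215, 241], [211, 217]] [[0.521, 0.215], [0.522, 0.104], [0.463, 0.036], [0.361, 0.036], [0.36, 0.142], [0.406, 0.218]]
side [[374, 294], [417, 325], [410, 348], [378, 382], [337, 347], [340, 323]] [[0.519, -0.242], [0.521, -0.357], [0.466, -0.378], [0.361, -0.379], [0.36, -0.272], [0.407, -0.239]]
t 22.38 pos [0.4639 0.2339 0.0394] tool x [ 0.0006  1.     -0.0021] q [ 0.2723  0.1528  2.0689 -0.0019  0.9225  0.274 ] F [0.1052 0.512  0.3083]
```

It slides straight. The rest is 0.204 m.

>>> {"op": "nudge_tcp", "data": {"steps": [{"jaw": 0.4,"d": [-0.018,0,0]},{"jaw": 0.4,"d": [-0.036,0,0]},{"jaw": 0.4,"d": [-0.054,0,0]},{"jaw": 0.4,"d": [-0.072,0,0]},{"jaw": 0.4,"d": [-0.09,0,0]},{"jaw": 0.4,"d": [-0.108,0,0]},{"jaw": 0.4,"d": [-0.126,0,0]},{"jaw": 0.4,"d": [-0.144,0,0]},{"jaw": 0.4,"d": [-0.162,0,0]},{"jaw": 0.4,"d": [-0.18,0,0]},{"jaw": 0.4,"d": [-0.194,0,0]},{"jaw": 0.4,"d": [-0.204,0,0]}]}}

```text
clock: 23.88
position: [0.4644, 0.0306, 0.0401]
eef_rot: [0.707, 0.707, -0.0, -0.0]
ft_force: [-0.7, 2.3, -0.9]
width: 0.403
finger_force: 0.9
```

>>> {"op": "nudge_tcp", "data": {"steps": [{"jaw": 0.4},{"jaw": 0.4,"d": [0.03,0,0]},{"jaw": 0.4,"d": [0.06,0,0]},{"jaw": 0.4,"d": [0.08,0,-0.06]},{"jaw": 0.4,"d": [0.12,0,-0.12]},{"jaw": 0.4,"d": [0.16,0,-0.16]},{"jaw": 0.4,"d": [0.2,0,-0.16]},{"jaw": 0.4,"d": [0.2,0,-0.16]}]}}

```text
clock: 24.88
position: [0.4648, 0.2341, 0.2016]
eef_rot: [0.705, 0.709, 0.001, 0.001]
ft_force: [1.3, 0.5, -0.2]
width: 0.4
finger_force: 0.0
```

```bash
python3 look.py
python3 - <<'E'
from h import *
im=read_camera("top");cv2.imwrite("pics/top5.png",im[:,:,::-1])
E
```

```text
top [[380, 235], [380, 287], [327, 285], [329, 234]] [[0.519, -0.094], [0.408, -0.095], [0.41, 0.018], [0.518, 0.016]]
top [[449, 237], [501, 239], [500, 290], [447, 288]] [[0.518, -0.241], [0.516, -0.353], [0.408, -0.351], [0.409, -0.238]]
side [[297, 235], [329, 262], [327, 283], [295, 310], [263, 282], [262, 258]] [[0.523, 0.011], [0.516, -0.107], [0.466, -0.146], [0.361, -0.147], [0.361, -0.04], [0.408, 0.016]]
side [[374, 294], [417, 325], [410, 348], [378, 382], [337, 347], [340, 323]] [[0.519, -0.242], [0.521, -0.357], [0.466, -0.378], [0.361, -0.379], [0.36, -0.272], [0.407, -0.239]]
t 24.98 pos [0.4642 0.2317 0.1998] tool x [-0.0017  1.     -0.001 ] q [ 0.2678 -0.0561  1.9613 -0.0009  1.2372  0.2664] F [-0.2974  0.4787 -0.498 ]
```

View pics/top5.png

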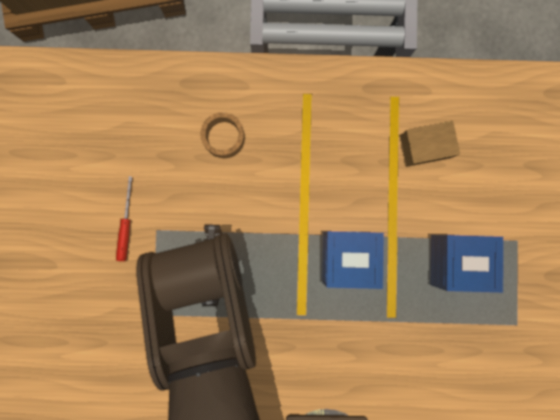

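The stamped crate, at (355,260), lies straight between the tape lines. The plain one is well outside at (475,264), the bystanders have not moved, and the arm is clear.

```bash
python3 -c "
from rig import arm, read_camera, get_calibration
print(arm.job_done())"
```

```text
the job is handed in; nothing more can be done
None
```

I tipped both crates towards the robot and pushed the stamped one (the left one) straight into the lane, centred to within about 5 mm by the camera; the plain one lies outside and nothing else was disturbed. The job is handed in at about 25 s, with no verdict returned.

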